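Close up a tea-tasting set

TASK

Put the tasting set together on the cork coaster: first stand the bowl in the middle of the coaster, then stand the cup in the bowl, then close the cup with the small lid that fits it, seated level. Last, lay its sample tube along the middle groove of the ribbed rack, centred along the groove. Set each thing down gently rather than dropping it, leave the large lid, the timer and the tea canister where they are, and let everything come to rest.

Things in the scene. Friction and masses are not known exactly. Their poses are not given: they have to be found in the camera images.
- coaster: Round brown cork coaster, 124 mm across, 6 mm thick, fixed to the counter. Origin: centre of its underside, on the counter; its top is 6 mm above. z up.
- rack: Fixed dark wooden tube rack, 130 (its x) by 112 mm (its y), base top 14 mm above the counter. Four round 8 mm ribs run along its x at y = -42, -14, +14, +42 mm, crests 22 mm above the counter, forming three grooves, the middle one at y = 0. A tube lying in it has its axis 34 mm above the counter. Origin: centre of the underside, on the counter; z up; yaw varies; both ends are alike.
- bowl: Loose white porcelain bowl, upright, 120 mm across the rim outside, 45 mm high, wall 8 mm thick (rim centre line 56 mm from the axis), nearly upright in its top 23 mm: can be pinched from above anywhere on the rim. Foot 72 mm across; inner floor 6 mm above the underside, flat over about 60 mm. 0.25 kg. Origin: centre of the underside, z up along its axis.
- cup: Loose white porcelain cup without handle, upright, 60 mm across, 68 mm high, nearly straight sides, foot 50 mm across, mouth 50 mm inside. Stood in the bowl (room to spare), its underside is 6 mm above the bowl's and its rim 29 mm above the bowl's rim. 0.15 kg. Origin: centre of the underside, z up along its axis.
- lid: Small loose white porcelain lid, right way up: disc 62 mm across, 5 mm thick, its underside 6 mm above the origin; under it a round plug 38 mm across, 6 mm deep, that enters the cup's mouth; on top an upright round knob 18 mm across, from 11 to 29 mm above the origin. Seated, its origin is 62 mm above the cup's. 0.06 kg. Origin: centre of the plug's underside, z up.
- tube: Closed round metal sample tube, aluminium with a darker cap at one end, loose, lying on its side on the counter, 34 mm in diameter, 110 mm long; it can roll. 0.12 kg. Origin: its middle, on the axis (17 mm above the counter at the start); x runs along the tube to the cap, which may point either way; y and z turn as it rolls.
- big_lid: Large white porcelain lid of another pot, same shape as the small one but its disc is 92 mm across (knob 18 mm across, top 29 mm above the counter). It does not fit the cup; leave it. Origin: centre of its underside, z up.
- timer: Flat blue kitchen timer lying on the counter, 50 by 75 mm, 22 mm high; leave it. Origin: centre of its underside.
- canister: Round green tea canister with a steel cap, 74 mm across, 76 mm tall; leave it. Origin: centre of its underside.
Not all that is in view belongs to the job. Leave any purple or red look-alike of the cup alone.

How it is judged:
On the way, in this order (a step that is already met when the one before it is completed fails the run):
1. the bowl stands on the coaster, released (horizontal distance between bowl and coaster below 0.015 m and z of bowl in the frame of coaster below 0.01 m and angle between bowl's own z axis and vertical below 0.08 rad and contact force between bowl and the fingers below 0.3 N and linear speed of bowl below 0.03 m/s), for 0.2 s.
2. the cup stands in the bowl, released (horizontal distance between bowl and coaster below 0.015 m and z of bowl in the frame of coaster below 0.01 m and angle between bowl's own z axis and vertical below 0.08 rad and horizontal distance between cup and bowl below 0.012 m and z of cup in the frame of bowl between 0.002 and 0.011 m and angle between cup's own z axis and vertical below 0.1 rad and contact force between cup and the fingers below 0.3 N and linear speed of cup below 0.03 m/s), for 0.2 s.
3. the small lid is seated on the cup, released (horizontal distance between bowl and coaster below 0.015 m and z of bowl in the frame of coaster below 0.01 m and angle between bowl's own z axis and vertical below 0.08 rad and horizontal distance between cup and bowl below 0.012 m and z of cup in the frame of bowl between 0.002 and 0.011 m and angle between each of cup, lid's own z axis and vertical below 0.1 rad and horizontal distance between lid and cup below 0.009 m and z of lid in the frame of cup between 0.058 and 0.0655 m and contact force between lid and the fingers below 0.3 N and linear speed of lid below 0.03 m/s), for 0.2 s.
4. the tube lies in the rack's middle groove, released (y of tube in the frame of rack between -0.007 and 0.007 m and x of tube in the frame of rack between -0.02 and 0.02 m and z of tube in the frame of rack below 0.037 m and angle between the x axis of tube and the x axis of rack, either way round below 0.12 rad and contact force between tube and the fingers below 0.3 N and linear speed of tube below 0.03 m/s), for 0.2 s.
At the end, for the whole second after the job is handed in: Bowl upright on the coaster (centred within 15 mm), cup on the bowl's floor (12 mm), small lid seated level in the cup's mouth (9 mm), tube in the rack's middle groove (7 mm across, 20 mm along, 0.12 rad); all released and at rest (horizontal distance between bowl and coaster below 0.015 m and z of bowl in the frame of coaster below 0.01 m and angle between bowl's own z axis and vertical below 0.08 rad and horizontal distance between cup and bowl below 0.012 m and z of cup in the frame of bowl between 0.002 and 0.011 m and angle between each of cup, lid's own z axis and vertical below 0.1 rad and horizontal distance between lid and cup below 0.009 m and z of lid in the frame of cup between 0.058 and 0.0655 m and y of tube in the frame of rack between -0.007 and 0.007 m and x of tube in the frame of rack between -0.02 and 0.02 m and z of tube in the frame of rack below 0.037 m and angle between the x axis of tube and the x axis of rack, either way round below 0.12 rad and linear speed of each of bowl, cup, lid, tube below 0.02 m/s and angular speed of tube below 0.3 rad/s); the robot touches nothing.
It fails at once if the large lid, the timer or the canister moved more than 20 mm (distance of any of big_lid, timer, canister from where it was at the start of the episode above 0.02 m).
It fails at once if the bowl, cup, lid or tube dropped (out of the fingers and faster than 0.6 m/s, a fall of some 20 mm) ((contact force between bowl and the fingers below 0.1 N and linear speed of bowl above 0.6 m/s) or (contact force between cup and the fingers below 0.1 N and linear speed of cup above 0.6 m/s) or (contact force between lid and the fingers below 0.1 N and linear speed of lid above 0.6 m/s) or (contact force between tube and the fingers below 0.1 N and linear speed of tube above 0.6 m/s)).
It fails at once if a thing rammed onto its place (contact force over 60 N) (contact force between bowl and coaster above 60 N or contact force between cup and bowl above 60 N or contact force between lid and cup above 60 N or contact force between tube and rack above 60 N).
It also fails if it takes over 136 s, if anything falls off the work surface, if the arm or the gripper's body presses on something with over 40 N, if the wrist force passes 120 N, or if a joint passes its speed limit or range.

ROBOT

A 7-joint arm with a two-finger parallel gripper is mounted at the origin on the work surface. World frame = base frame: x ahead of the robot, y to its left, z up, the work surface at z = 0. Lengths are in m, angles in rad, forces in N, time in s.
With the tool pointing down it reaches from about 0.4 to 0.85 m from the base axis. Payload 4.4 kg.
Tool frame: the origin (TCP) lies at the very end of the fingers, on their centre line; the grasp point (between the pads) lies 19 mm behind it; z points along the fingers, y is the direction in which the jaws open and shut (so a half turn about z gives the same grasp; the last joint's range is limited). The gripper opens to 94 mm and grips with 3 to 60 N. Pads are 16 mm wide; open, the fingers measure 119 mm over their backs; the gripper's body (75 mm by 177 mm) begins 78 mm behind the grasp point.
Start: joints at [-1.3, 0.628, 0.038, 1.517, -0.027, 0.996, -0.02], TCP at [0.215, 0.614, 0.205] pointing down, gripper open.
Joint ranges: [-3.06, 3.06], [-0.37, 2.12], [-1.25, 1.32], [0.18, 2.47], [-1.1, 4.24], [0.23, 1.98], [-2.94, 2.94]. Speed limits (rad/s): [2.57, 2.57, 3.14, 3.14, 3.14, 3.14, 3.14].

INTERFACE

Orientations are given as a rotation vector (axis times angle).
In Python, from station import read_state, optics, env gives the robot as it stands.
- The arm moves only by the tool carry_out, never from a script. Its argument "series" is text: rows parted by semicolons, each of 4 numbers parted by spaces: the shift along the tool's x, y, z in cm, then the turn about the tool's z in rad. A call has 1 to 12 rows; each row shifts and turns the commanded pose from where the row before left it, along the tool's axes as they then stand; what a row does not reach is not made up. A row lasts 1/8 s, in which the tool goes at most 62.5 mm and 10.7 degrees, less where a joint would pass 70% of its speed; a pose out of reach is approached as far as the arm can. A call with a gripper value outside its range is refused whole. "fingers" is the opening, from -1 (shut) to 1 (fully open), set as the call begins (left out, the last holds). The fingers move at their own pace and stop on an object; the grip force is fixed at half the most. Time passes only in rows, so rows that do not move let the fingers close. It gives the time, the measured TCP pose, the force and the opening at its end, in the units of the state.
- read_state(): the state, without advancing time (a new reading comes with each control period).
- optics.snapshot(name): name is "scene" or "top"; returns (picture, depth): 420x560x3 uint8, red, green, blue; 420x560 float32, m along the optical axis (not along the pixel's ray), 0 where there is no reading.
- optics.camera_params(name): a dict with "fov_y" (degrees; the focal length in pixels is half the picture's height over the tangent of half this angle, whatever the lens; pixels are square), "cx", "cy" (the principal point, pixels), "position" and "attitude" of the camera in the world. Camera axes: x right, y up, looking along -z (the intrinsics and any distortion apply to the point x, -y, -z); pixel columns grow to the right and rows downward; lengths in m; the calibration is good to about 2 mm. A picture is of the moment at which its call begins. camera_params takes no time and is no camera call.
- env.job_done(): hands the job in, once; it reports no verdict.
The state is a dict: "t": time; "joint_positions": joint angles; "qvel": joint speeds; "tau": joint torques, N m; "tool_pos": TCP position; "ee_rot": TCP orientation; "force": force on the tool from outside, world axes, zero at the start; "torque": the same for the moment, N m; "width": opening from 0.0 (shut) to 1.0 (fully open).
Only numpy, scipy, OpenCV 4.12 (cv2) and the standard library are available. Lean on these libraries where they do the work, as an engineer would, in place of code of your own. Each camera call takes 0.05 s, during which the arm holds its last target.

## Working session

There is one attempt and no reset: what is moved stays moved. The work goes in short steps, Python scripts to look and compute and a tool call to move; the robot and the scene stay as the last step left them, time stands still between calls to the robot, and variables do not carry over. Pictures are saved under pics/ and viewed, and the job is handed in when it is done.

Besides the shell and the picture viewer there is one more tool, called after ">>>" as a command line: name --argument value ..., lists and objects as JSON in quotes. carry_out: Moves the arm, as the interface text tells. Its arguments: {"type":"object","properties":{"series":{"type":"string"},"fingers":{"type":"number"}},"required":["series"]}

```bash
ls; mkdir -p pics
python3 - <<'E'
from station import read_state, optics, env
import cv2,numpy as np
print(read_state())
for n in ["scene","top"]:
    p,d=optics.snapshot(n); print(n,optics.camera_params(n),(d>0).mean())
    cv2.imwrite(f"pics/{n}0.png",p[:,:,::-1]); np.save(f"pics/{n}0.npy",d)
E
```

```text
pics
{'t': 0.0, 'joint_positions': array([-1.29978907,  0.62929283,  0.0384499 ,  1.51833195, -0.02699805,
        0.9963066 , -0.01999777]), 'qvel': array([ 0.00113121, -0.00011774,  0.00117176,  0.00182394, -0.00111113,
        0.00031155,  0.00060399]), 'tau': array([-2.44287594e-04, -5.49725890e+01,  1.14371605e+00, -1.86637276e+01,
       -5.21673134e-02,  2.35134125e-02,  1.92529328e-04]), 'tool_pos': array([0.2145715 , 0.61287454, 0.20460035]), 'ee_rot': array([-5.26515173e-01, -3.09687384e+00,  2.82578461e-03]), 'force': array([-0.37744637, -0.33427345, -0.01542779]), 'torque': array([ 0.00994243,  0.01968868, -0.00275147]), 'width': 0.9970819324849788}
scene {'fov_y': 57.496491511079924, 'cx': 282.3623349612417, 'cy': 213.11460332750437, 'position': array([1.04675729, 0.33124497, 0.99469126]), 'attitude': array([0.28528012, 0.5684801 , 2.15195893])} 0.9958928571428571
top {'fov_y': 48.451545173226876, 'cx': 288.6565807074693, 'cy': 221.9671250334245, 'position': array([ 0.52941892, -0.01605815,  1.14565422]), 'attitude': array([ 0.0610757 , -0.0443856 , -1.56757386])} 0.9962797619047619
```

View pics/scene0.png

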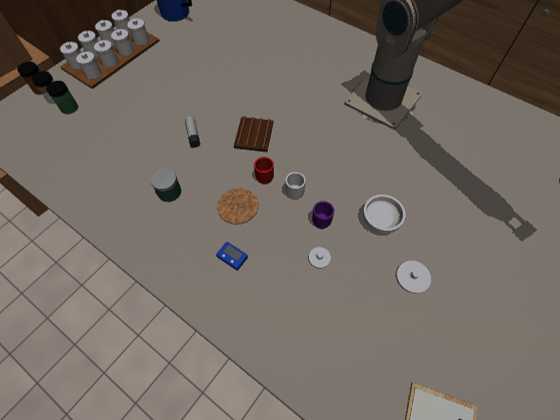

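View pics/top0.png

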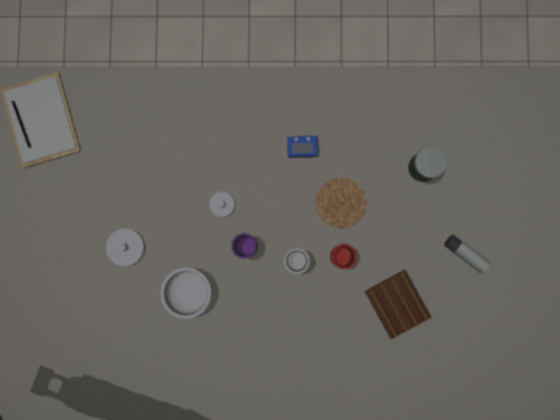

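```bash
cat > h.py <<'E'
import numpy as np, cv2
from scipy.spatial.transform import Rotation as R
from station import read_state, optics, env
P={n:optics.camera_params(n) for n in("scene","top")}
def foc(n): return 210/np.tan(np.radians(P[n]["fov_y"])/2)
def rays(n,uv):
    p=P[n];uv=np.atleast_2d(uv).astype(float);f=foc(n)
    d=np.c_[(uv[:,0]-p["cx"])/f,-(uv[:,1]-p["cy"])/f,-np.ones(len(uv))]
    return p["position"],d@R.from_rotvec(p["attitude"]).as_matrix().T
def plane(n,uv,z):
    o,d=rays(n,uv); return o+d*((z-o[2])/d[:,2:])
def unproj(n,uv,dep): 
    o,d=rays(n,uv); return o+d*np.asarray(dep)[:,None]
def proj(n,X):
    p=P[n];c=(np.atleast_2d(X)-p["position"])@R.from_rotvec(p["attitude"]).as_matrix();f=foc(n)
    return np.c_[p["cx"]+f*c[:,0]/-c[:,2],p["cy"]-f*c[:,1]/-c[:,2]]
def cloud(n,d):
    v,u=np.mgrid[:420,:560]; X=unproj(n,np.c_[u.ravel(),v.ravel()],d.ravel()); return X.reshape(420,560,3)
def tri(uvs,uvt):
    a,da=rays("scene",uvs);b,db=rays("top",uvt);da=da[0]/np.linalg.norm(da);db=db[0]/np.linalg.norm(db)
    s=np.linalg.lstsq(np.c_[da,-db],b-a,rcond=None)[0];p=a+s[0]*da;q=b+s[1]*db
    return (p+q)/2,np.linalg.norm(p-q)
E
python3 - <<'E'
from h import *
np.set_printoptions(precision=4,suppress=True)
for n in("scene","top"):
    d=np.load(f"pics/{n}0.npy");X=cloud(n,d)
    # counter height over image
    im=cv2.imread(f"pics/{n}0.png")
    pts={"scene":[(200,300),(350,300),(450,330),(300,150),(140,250),(480,300)],"top":[(150,150),(280,100),(400,100),(500,150),(500,330),(280,350),(100,320),(280,200)]}[n]
    print(n,[X[v,u].round(4) for u,v in pts])
    print("tcp",proj(n,[[.2145,.6129,.2046]]),"base",proj(n,[[0,0,0]]))
# knobs & coaster
for nm,s,t in [("smallknob",(320,256),(222,204)),("bigknob",(414,274),(125,247)),("coaster",(238,206),(341,203)),("timer",(232,256),(303,147))]:
    print(nm,tri(s,t))
E
```

```text
scene [array([ 0.936 , -0.0235, -0.0009]), array([0.6993, 0.2954, 0.0009]), array([ 0.6118,  0.5414, -0.0036]), array([ 0.3659, -0.1033, -0.0018]), array([ 0.9311, -0.2578,  0.0003]), array([ 0.4921,  0.5719, -0.0025])]
tcp [[578.8735 195.0435]] base [[382.3255  98.8946]]
top [array([ 0.7861,  0.3433, -0.0022]), array([ 0.9127,  0.0188, -0.0001]), array([ 0.9129, -0.2813, -0.0013]), array([ 0.7865, -0.527 , -0.0019]), array([ 0.3464, -0.5146, -0.0009]), array([ 0.2955,  0.0164, -0.0042]), array([ 0.366 ,  0.4553, -0.0003]), array([0.6604, 0.0177, 0.0037])]
tcp [[-24.3023 411.7799]] base [[286.3256 476.9221]]
smallknob (array([0.648 , 0.1613, 0.0119]), np.float64(0.0049552249320938355))
bigknob (array([0.5426, 0.3946, 0.0173]), np.float64(0.004516736104934089))
coaster (array([ 0.6531, -0.1318, -0.0042]), np.float64(0.0031405631989737436))
timer (array([ 0.7914, -0.0373,  0.0036]), np.float64(0.0038252712997137875))
```

Run:
```python
import cv2,numpy as np
t=cv2.imread("pics/top0.png");s=cv2.imread("pics/scene0.png")
a=cv2.resize(t[175:350,90:380],None,fx=2.7,fy=2.7,interpolation=cv2.INTER_CUBIC)
cv2.imwrite("pics/ct.png",a[:600])
a=cv2.resize(s[110:300,170:440],None,fx=2.9,fy=2.9,interpolation=cv2.INTER_CUBIC)
cv2.imwrite("pics/cs.png",a[:600])
```

```text
(no output)
```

View pics/ct.png

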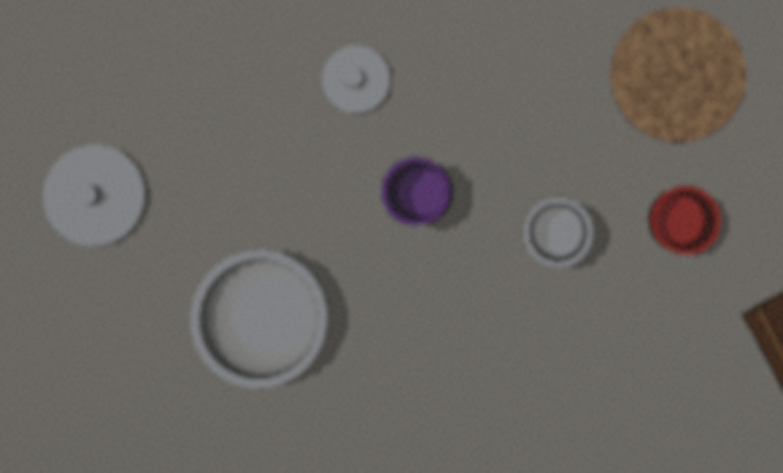

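View pics/cs.png

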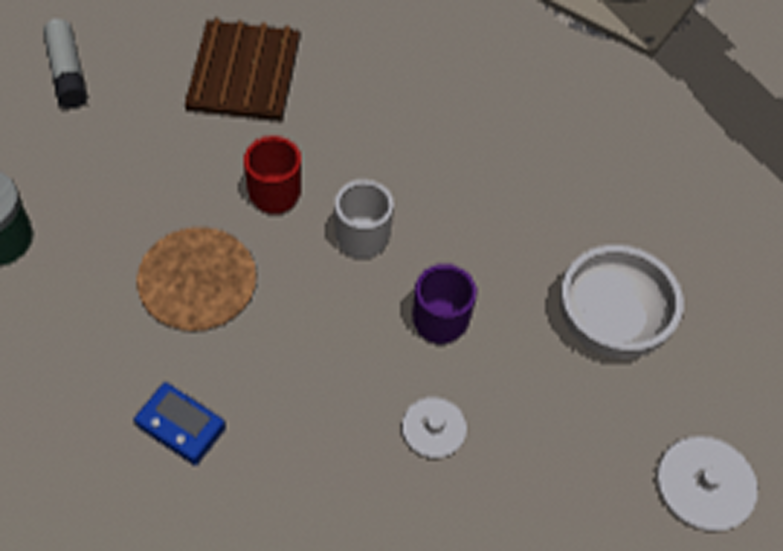

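```bash
cat >> h.py <<'E'
def circ(X):
    X=np.asarray(X)[:,:2]
    for _ in range(4):
        A=np.c_[2*X,np.ones(len(X))];s=np.linalg.lstsq(A,(X**2).sum(1),rcond=None)[0]
        r=np.sqrt(s[2]+s[:2]@s[:2]);e=np.linalg.norm(X-s[:2],axis=1)-r
        X=X[abs(e)<=max(2*np.median(abs(e)),1e-4)]
    return s[:2],r,np.abs(e).mean()
def big(mask,near,rad):
    m=np.zeros((420,560),np.uint8);cv2.circle(m,near,rad,255,-1)
    m=(mask.astype(np.uint8)*255)&m
    m=cv2.morphologyEx(m,cv2.MORPH_CLOSE,np.ones((3,3)))
    c,_=cv2.findContours(m,cv2.RETR_EXTERNAL,cv2.CHAIN_APPROX_NONE)
    return max(c,key=cv2.contourArea)[:,0]
E
python3 - <<'E'
from h import *
np.set_printoptions(precision=4,suppress=True)
im={n:cv2.imread(f"pics/{n}0.png") for n in P}
def white(n,k=1.22):
    g=cv2.GaussianBlur(im[n],(3,3),0).astype(float); bgd=cv2.medianBlur(im[n],3).astype(float)
    b=g[:,:,0]; loc=np.median(b[150:330,100:500]); print(n,loc,np.median(im[n][200:300,200:400].reshape(-1,3),0)); return b
for n in P: white(n)
for n,pts in {"top":[(222,215),(162,293),(190,293),(297,250),(297,262),(125,260),(200,200),(330,330)],"scene":[(312,260),(384,232),(366,214),(384,214),(295,175),(295,195),(400,280),(350,300),(300,230)]}.items():
    for u,v in pts: print(n,u,v,im[n][v,u])
E
```

```text
scene 110.0 [110. 118. 125.]
top 98.0 [ 98. 104. 107.]
top 222 215 [129 127 125]
top 162 293 [128 125 125]
top 190 293 [133 130 128]
top 297 250 [109 107 106]
top 297 262 [132 130 128]
top 125 260 [133 129 127]
top 200 200 [ 98 105 107]
top 330 330 [ 98 104 105]
scene 312 260 [171 164 165]
scene 384 232 [77 77 80]
scene 366 214 [172 166 167]
scene 384 214 [171 166 166]
scene 295 175 [90 90 93]
scene 295 195 [82 83 85]
scene 400 280 [172 166 166]
scene 350 300 [110 118 125]
scene 300 230 [109 117 124]
```

```bash
cat > meas.py <<'E'
from h import *
np.set_printoptions(precision=4,suppress=True)
im={n:cv2.imread(f"pics/{n}0.png") for n in P}
X={n:cloud(n,np.load(f"pics/{n}0.npy")) for n in P}
for n in P: print(n,"counter z sd",X[n][(slice(300,340),slice(200,300)) if n=="top" else (slice(230,250),slice(260,290))][...,2].std())
def wm(n):
    g=cv2.GaussianBlur(im[n],(3,3),0).astype(float);return g[...,0]/g[...,2]>(.965 if n=="top" else .945)
def cork(n):
    h=cv2.cvtColor(im[n],cv2.COLOR_BGR2HSV);return h[...,1]>80
for nm,mk,z,loc in [("lid disc",wm,.011,dict(top=(222,204),scene=(320,257))),("biglid",wm,.011,dict(top=(125,247),scene=(414,276))),
  ("coaster",cork,.006,dict(top=(341,203),scene=(238,206))),("bowl",wm,.045,dict(top=(187,293),scene=(384,213))),("cup",wm,.068,dict(top=(297,262),scene=(295,186)))]:
    for n in ("top","scene"):
        c=big(mk(n),loc[n],30)
        cc=circ(plane(n,c,z)); print(nm,n,cc[0],"r",cc[1].round(4),"err",cc[2].round(4))
for nm,(a,b),r,h in [("bowl",(.448,.262),.075,.045),("cup",(.53,-.03),.042,.068)]:
    for n in P:
        Y=X[n].reshape(-1,3);k=np.linalg.norm(Y[:,:2]-[a,b],axis=1)<r;Y=Y[k]
        z=Y[:,2];T=Y[z>h*.88]; print(nm,n,"top z",np.percentile(z,[50,90,95,98]),circ(T),len(T))
E
python3 meas.py
```

```text
scene counter z sd 0.08104588945126337
top counter z sd 0.07024660260590046
lid disc top [0.6497 0.1605] r 0.0314 err 0.0006
lid disc scene [0.6496 0.1625] r 0.0305 err 0.0005
biglid top [0.5439 0.3963] r 0.0466 err 0.0003
biglid scene [0.5436 0.3977] r 0.0458 err 0.0004
coaster top [ 0.6554 -0.1318] r 0.0593 err 0.0003
coaster scene [ 0.6557 -0.1292] r 0.0609 err 0.0004
bowl top [0.4367 0.237 ] r 0.0606 err 0.0005
bowl scene [0.4394 0.24  ] r 0.0611 err 0.0012
cup top [ 0.5124 -0.0224] r 0.0303 err 0.0005
cup scene [ 0.526  -0.0122] r 0.0399 err 0.0044
bowl scene top z [0.0044 0.0416 0.0438 0.0449] (array([0.4386, 0.2419]), np.float64(0.05509216759537176), np.float64(0.0014542795529054323)) 255
bowl top top z [0.0067 0.0426 0.0446 0.0465] (array([0.4385, 0.2386]), np.float64(0.0549333323699447), np.float64(0.0018093462336271511)) 383
cup scene top z [0.0123 0.063  0.0663 0.0682] (array([ 0.5144, -0.0191]), np.float64(0.027419835966004513), np.float64(0.0008172867800768602)) 90
cup top top z [0.0686 1.1457 1.1457 1.1457] (array([ 0.5103, -0.0259]), np.float64(0.021484803310309095), np.float64(1.1530534857084188e-14)) 1003
```

```bash
cat > meas2.py <<'E'
from h import *
np.set_printoptions(precision=4,suppress=True)
im={n:cv2.imread(f"pics/{n}0.png") for n in P}
X={n:cloud(n,np.load(f"pics/{n}0.npy")) for n in P}
def hm(n,z0,z1): return (X[n][...,2]>z0)&(X[n][...,2]<z1)
loc=dict(top=(398,304),scene=(254,134))
for n in("top","scene"):
    h=cv2.cvtColor(cv2.GaussianBlur(im[n],(3,3),0),cv2.COLOR_BGR2HSV)
    m=(h[...,1]>95)
    c=big(m,loc[n],48); 
    print("rack",n,"z",np.median(X[n][loc[n][1]-8:loc[n][1]+8,loc[n][0]-8:loc[n][0]+8,2]))
    Y=plane(n,c,.014)[:,:2]
    r=cv2.minAreaRect((Y*1000).astype(np.float32)); print(r); print((cv2.boxPoints(r)/1000))
    # ribs
    a=cv2.resize(im[n][loc[n][1]-45:loc[n][1]+45,loc[n][0]-45:loc[n][0]+45],None,fx=6,fy=6,interpolation=cv2.INTER_CUBIC); cv2.imwrite(f"pics/rack_{n}.png",a)
    tl=dict(top=(467,254),scene=(192,131))[n]
    Z=X[n].reshape(420,560,3); g=np.zeros((420,560),np.uint8); cv2.circle(g,tl,32,1,-1)
    T=Z[(g>0)&(Z[...,2]>.010)&(Z[...,2]<.06)]
    print("tube depth n",len(T),"zmax",np.percentile(T[:,2],[50,90,95]))
    c=big(hm(n,.008,.06),tl,32);r=cv2.minAreaRect((plane(n,c,.017)[:,:2]*1000).astype(np.float32));print("tube rect",r)
    b=cv2.GaussianBlur(im[n],(3,3),0).astype(float);q=b[...,0]/b[...,2]
    m=(q>(.965 if n=="top" else .945))
    c=big(m,tl,32);Yt=plane(n,c,.017)[:,:2];r=cv2.minAreaRect((Yt*1000).astype(np.float32));print("tube col rect",r)
    a=cv2.resize(im[n][tl[1]-35:tl[1]+35,tl[0]-35:tl[0]+35],None,fx=8,fy=8,interpolation=cv2.INTER_CUBIC); cv2.imwrite(f"pics/tube_{n}.png",a)
s=read_state();print(R.from_rotvec(s["ee_rot"]).as_matrix())
a=[cv2.resize(cv2.imread(f"pics/{k}_{n}.png"),(380,300 if 0 else 380)) for k in("rack","tube") for n in("top","scene")]
cv2.imwrite("pics/four.png",cv2.resize(np.vstack([np.hstack(a[:2]),np.hstack(a[2:])]),(600,600)))
E
python3 meas2.py
```

```text
rack top z 0.01412993337170676
((409.2259216308594, -265.7203063964844), (124.58905792236328, 106.91527557373047), 28.526866912841797)
[[ 0.329  -0.2485]
 [ 0.38   -0.3424]
 [ 0.4895 -0.2829]
 [ 0.4384 -0.189 ]]
tube depth n 697 zmax [0.0299 0.0341 0.0351]
tube rect ((531.09326171875, -432.9496154785156), (116.47740173339844, 34.523406982421875), 52.67156219482422)
tube col rect ((529.3097534179688, -434.5456237792969), (116.39132690429688, 34.443023681640625), 52.75919723510742)
rack scene z 0.01407780106779044
((410.3726806640625, -263.42388916015625), (137.35435485839844, 110.06205749511719), 28.67437744140625)
[[ 0.3237 -0.2481]
 [ 0.3765 -0.3447]
 [ 0.497  -0.2788]
 [ 0.4442 -0.1822]]
tube depth n 293 zmax [0.029  0.0333 0.034 ]
tube rect ((529.3040161132812, -431.8804016113281), (132.52703857421875, 33.521209716796875), 53.01873779296875)
tube col rect ((528.3919067382812, -433.4956970214844), (137.96815490722656, 32.730899810791016), 52.32052993774414)
[[-0.9438  0.3305 -0.0005]
 [ 0.3305  0.9438 -0.0016]
 [-0.     -0.0017 -1.    ]]
```

```bash
sleep 5; ls pics
```

```text
cs.png
ct.png
four.png
rack_scene.png
rack_top.png
scene0.npy
scene0.png
top0.npy
top0.png
tube_scene.png
tube_top.png
```

View pics/four.png

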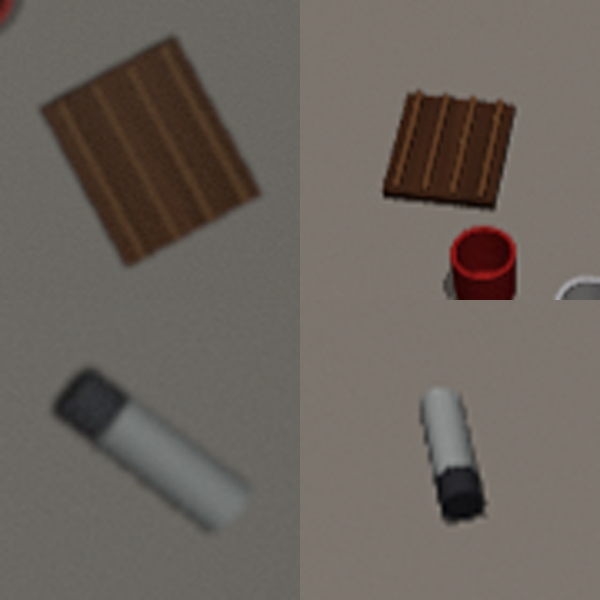

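```bash
cat >> h.py <<'E'
def delta(x,y,z,jaw=None):
    "cm in tool axes; jaw = wanted world angle (deg) of tool y, mod 180"
    s=read_state();M=R.from_rotvec(s["ee_rot"]).as_matrix()
    d=M.T@(np.array([x,y,z])-s["tool_pos"])*100
    a=np.degrees(np.arctan2(M[1,1],M[0,1]));t=None
    if jaw is not None:
        t=(jaw-a+90)%180-90; t=-np.radians(t)  # tool z down
    print("t",round(s["t"],2),"pos",s["tool_pos"].round(4),"jaw",round(a,2),"w",round(s["width"],3),"F",s["force"].round(1),"q7",s["joint_positions"].round(2)[[4,5,6]],"delta cm",d.round(2),"turn",t)
E
python3 -c "
from h import *
delta(.457,.292,.11)"
```

```text
t 0.1 pos [0.2146 0.6129 0.2047] jaw 70.7 w 1.003 F [0.2 0.3 0. ] q7 [-0.03  1.   -0.02] delta cm [-33.48 -22.26   9.5 ] turn None
```

>>> carry_out --series "-4.2 -2.8 0; -4.2 -2.8 0; -4.2 -2.8 0; -4.2 -2.8 0; -4.2 -2.8 0; -4.2 -2.8 1; -4.2 -2.8 2; -4.1 -2.7 3; 0 0 2; 0 0 0; 0 0 0" --fingers -0.1

```text
validation failed for argument at $.se...
```

Each row needs the turn as a fourth number.

>>> carry_out --series "-4.2 -2.8 0 0; -4.2 -2.8 0 0; -4.2 -2.8 0 0; -4.2 -2.8 0 0; -4.2 -2.8 0 0; -4.2 -2.8 1 0; -4.2 -2.8 2 0; -4.1 -2.7 3 0; 0 0 2 0; 0 0 0 0; 0 0 0 0" --fingers -0.1

```text
t: 1.48
tool_pos: [0.4571, 0.2933, 0.126]
ee_rot: [0.524, 3.097, 0.001]
force: [-0.3, 0.7, -0.3]
width: 0.453
```

Run:
```python
from h import *
delta(.457,.292,.024)
a=[]
for n in P:
    p,d=optics.snapshot(n);p=p[:,:,::-1]; cv2.imwrite(f"pics/{n}1.png",p)
    q=proj(n,[[.457,.292,.045]])[0].astype(int);print(q)
    q=np.clip(q,60,(500,360)); a.append(cv2.resize(p[q[1]-60:q[1]+60,q[0]-60:q[0]+60],(400,400),interpolation=cv2.INTER_CUBIC))
cv2.imwrite("pics/g1.png",np.hstack(a))
```

```text
t 1.48 pos [0.4571 0.2933 0.126 ] jaw 70.78 w 0.453 F [-0.3  0.7 -0.3] q7 [-0.03  0.66  0.64] delta cm [-0.04 -0.14 10.2 ] turn None
[397 226]
[162 283]
```

View pics/g1.png

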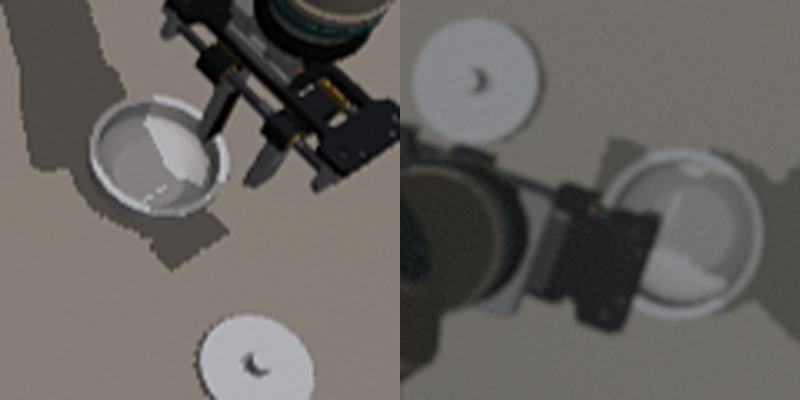

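>>> carry_out --series "0 -0.1 3 0; 0 0 3 0; 0 0 2 0; 0 0 1.3 0; 0 0 0.85 0; 0 0 0 0; 0 0 0 0"

```text
t: 2.45
tool_pos: [0.4574, 0.2917, 0.0246]
ee_rot: [0.526, 3.096, 0.001]
force: [0.4, 0.2, -0.1]
width: 0.448
```

>>> carry_out --series "0 0 0 0; 0 0 0 0; 0 0 0 0; 0 0 0 0; 0 0 0 0; 0 0 0 0; 0 0 0 0; 0 0 0 0" --fingers -1

```text
t: 3.45
tool_pos: [0.457, 0.2905, 0.024]
ee_rot: [-0.527, -3.097, 0.002]
force: [0.4, -5.1, 5.8]
width: 0.097
```

Run:
```python
from h import *
delta(.457,.292,.024)
a=[]
for n in P:
    p,d=optics.snapshot(n);p=p[:,:,::-1]; cv2.imwrite(f"pics/{n}2.png",p)
    q=proj(n,[[.457,.292,.045]])[0].astype(int)
    q=np.clip(q,60,(500,360)); a.append(cv2.resize(p[q[1]-60:q[1]+60,q[0]-60:q[0]+60],(400,400),interpolation=cv2.INTER_CUBIC))
cv2.imwrite("pics/g2.png",np.hstack(a))
```

```text
t 3.45 pos [0.457  0.2905 0.024 ] jaw 70.67 w 0.097 F [ 0.4 -5.1  5.8] q7 [-0.04  0.44  0.65] delta cm [ 0.05  0.15 -0.  ] turn None
```

View pics/g2.png

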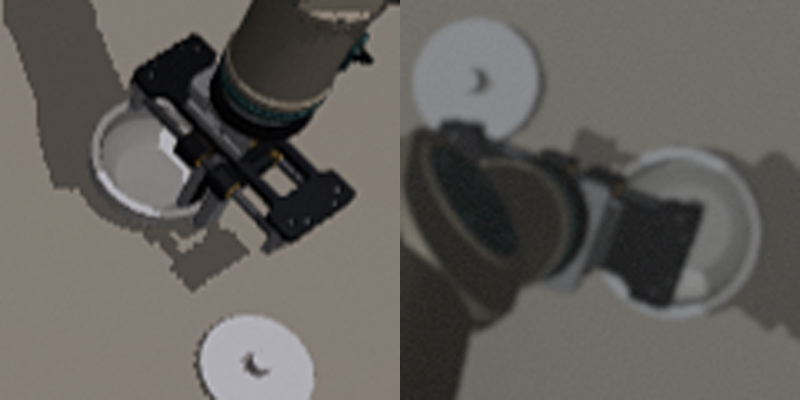

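>>> carry_out --series "0 0 -0.5 0; 0 0 -1 0; 0 0 -1.5 0; 0 0 -2 0; 0 0 -2 0; 0 0 -2 0; 0 0 -1.5 0; 0 0 -1 0; 0 0 -0.5 0; 0 0 0 0; 0 0 0 0; 0 0 0 0"

```text
t: 5.05
tool_pos: [0.4566, 0.2912, 0.1434]
ee_rot: [-0.526, -3.096, 0.001]
force: [0.0, 0.4, -2.7]
width: 0.084
```

```bash
cat > look.py <<'E'
import sys
from h import *
def look(tag,pt,half=60):
    a=[];o={}
    for n in P:
        p,d=optics.snapshot(n);p=p[:,:,::-1].copy(); cv2.imwrite(f"pics/{n}{tag}.png",p);np.save(f"pics/{n}{tag}.npy",d);o[n]=(p,cloud(n,d))
        q=np.clip(proj(n,[pt])[0].astype(int),half,(560-half,420-half));print(n,"crop centre",q)
        a.append(cv2.resize(p[q[1]-half:q[1]+half,q[0]-half:q[0]+half],(400,400),interpolation=cv2.INTER_CUBIC))
    cv2.imwrite(f"pics/g{tag}.png",np.hstack(a));return o
E
python3 - <<'E'
from look import *
delta(.674,-.0777,.144)
look("3",[.44,.24,.16],70)
E
```

```text
t 5.05 pos [0.4566 0.2912 0.1434] jaw 70.7 w 0.084 F [ 0.   0.4 -2.7] q7 [-0.03  0.7   0.64] delta cm [-32.71 -27.63  -0.05] turn None
scene crop centre [393 190]
top crop centre [171 295]
```

View pics/g3.png

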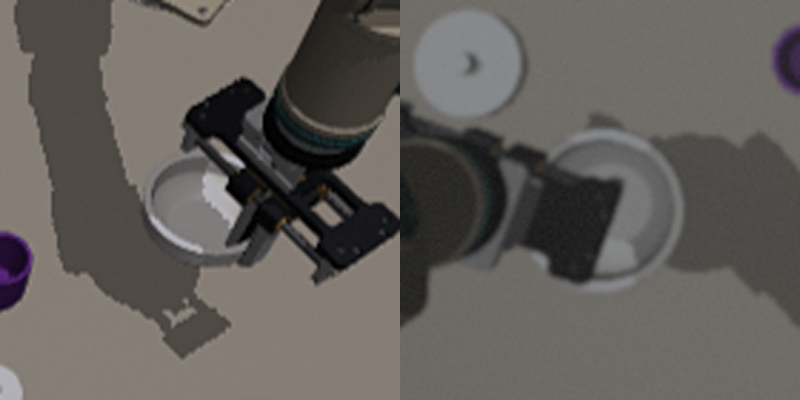

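>>> carry_out --series "-1.2 -1 0 0; -2.5 -2.1 0 0; -3.3 -2.8 0 0; -3.5 -3 0 0; -3.5 -3 0 0; -3.5 -3 0 0; -3.5 -3 0 0; -3.5 -3 0 0; -3.3 -2.8 0 0; -2.5 -2.1 0 0; -1.5 -1.2 0 0; -0.9 -0.6 0 0"

```text
t: 6.65
tool_pos: [0.6742, -0.0784, 0.1436]
ee_rot: [-0.528, -3.096, 0.0]
force: [-0.3, 0.4, -2.9]
width: 0.081
```

>>> carry_out --series "0 0 1 0; 0 0 2 0; 0 0 2 0; 0 0 2 0; 0 0 1 0; 0 0 0 0; 0 0 0 0"

```text
t: 7.52
tool_pos: [0.675, -0.0773, 0.0646]
ee_rot: [0.526, 3.096, 0.0]
force: [0.5, 0.7, -2.8]
width: 0.083
```

Run:
```python
from look import *
np.set_printoptions(precision=4,suppress=True)
delta(.674,-.0777,.031)
o=look("4",[.655,-.13,.08],60)
for n in P:
    Y=o[n][1].reshape(-1,3);p=o[n][0].reshape(-1,3).astype(float)
    k=(np.linalg.norm(Y[:,:2]-[.655,-.13],axis=1)<.075)&(p[:,0]/(p[:,2]+1)>.94)&(p.max(1)>85)&(Y[:,2]>.04)
    T=Y[k];
    zt=np.percentile(T[:,2],97);print(n,len(T),zt)
    T=T[(T[:,2]>zt-.010)&(T[:,2]<zt+.01)];print(circ(T))
    A=np.c_[T[:,:2]-[.655,-.13],np.ones(len(T))];print("plane",np.linalg.lstsq(A,T[:,2],rcond=None)[0])
```

```text
t 7.53 pos [ 0.675  -0.0773  0.0646] jaw 70.7 w 0.083 F [ 0.5  0.7 -2.8] q7 [-0.01  0.77  1.31] delta cm [ 0.09 -0.08  3.36] turn None
scene crop centre [234 191]
top crop centre [343 198]
scene 307 0.2030100912297218
(array([ 0.2314, -0.0244]), np.float64(0.46900565944051903), np.float64(1.6653345369377348e-16))
plane [0.009  0.0118 0.2098]
top 17 0.07801031413394238
(array([ 0.6555, -0.1927]), np.float64(0.010863689675277543), np.float64(0.000664811117052366))
plane [0.0531 0.2817 0.0906]
```

View pics/g4.png

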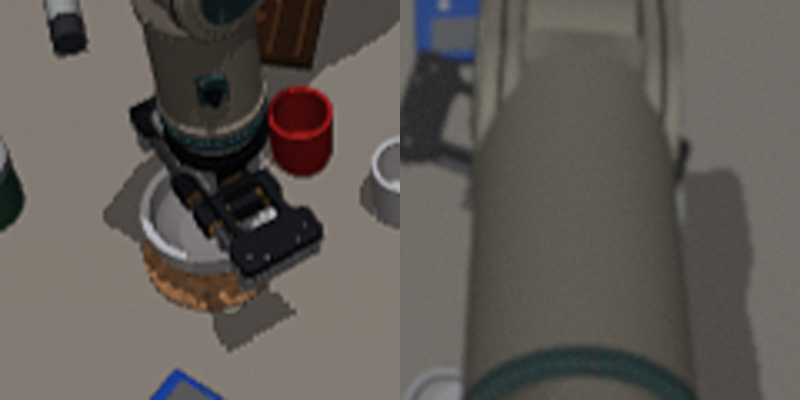

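>>> carry_out --series "0 0 0.6 0; 0 0 0.9 0; 0 0 0.8 0; 0 0 0.5 0; 0 0 0.3 0; 0 0 0.15 0; 0 0 0.1 0; 0 0 0 0; 0 0 0 0"

```text
t: 8.75
tool_pos: [0.6758, -0.0755, 0.0324]
ee_rot: [0.525, 3.095, 0.003]
force: [-1.2, 4.0, 9.4]
width: 0.089
```

>>> carry_out --series "0 0 0 0; 0 0 0 0; 0 0 0 0; 0 0 0 0; 0 0 0 0; 0 0 0 0" --fingers -0.5

```text
t: 9.5
tool_pos: [0.6743, -0.0772, 0.0304]
ee_rot: [-0.527, -3.097, 0.0]
force: [-0.9, -0.3, -0.6]
width: 0.256
```

>>> carry_out --series "0 0 -0.5 0; 0 0 -1.5 0; 0 0 -3 0; 0 0 -4 0; 0 0 -4 0; 0 0 -2 0; 0 0 0 0"

```text
t: 10.38
tool_pos: [0.6759, -0.0773, 0.1835]
ee_rot: [0.526, 3.092, 0.001]
force: [0.1, -0.6, 0.1]
width: 0.252
```

Run:
```python
from look import *
delta(.513,-.021,.15)
look("5",[.655,-.13,.05],70)
```

```text
t 10.38 pos [ 0.6759 -0.0773  0.1835] jaw 70.7 w 0.252 F [ 0.1 -0.6  0.1] q7 [-0.01  0.99  1.31] delta cm [17.25 -0.07  3.26] turn None
scene crop centre [235 197]
top crop centre [342 200]
```

View pics/g5.png

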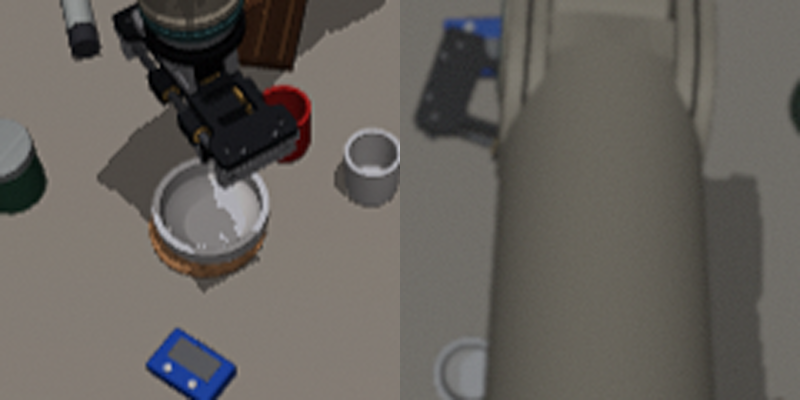

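>>> carry_out --series "2 0 0 0; 3.5 0 0.5 0; 4 0 1 0; 4 0 1 0; 2.5 0 0.7 0; 1.2 0 0 0; 0 0 0 0; 0 0 0 0" --fingers 0.9

```text
t: 11.48
tool_pos: [0.5134, -0.0207, 0.1486]
ee_rot: [0.527, 3.096, 0.0]
force: [-0.4, -0.6, 0.8]
width: 0.95
```

Run:
```python
from look import *
np.set_printoptions(precision=4,suppress=True)
delta(.5134,-.0208,.043)
o=look("6",[.56,-.05,.05],85)
for n,loc in dict(top=(341,203),scene=(236,198)).items():
    im=o[n][0];g=cv2.GaussianBlur(im,(3,3),0).astype(float)
    c=big(g[...,0]/g[...,2]>(.965 if n=="top" else .945),loc,36)
    print(n,circ(plane(n,c,.051)))
    Y=o[n][1].reshape(-1,3);T=Y[(np.linalg.norm(Y[:,:2]-[.655,-.13],axis=1)<.075)&(Y[:,2]>.044)&(Y[:,2]<.06)]
    print("depth rim",circ(T),np.percentile(T[:,2],[50,95]),len(T))
```

```text
t 11.47 pos [ 0.5134 -0.0207  0.1486] jaw 70.67 w 0.95 F [-0.4 -0.6  0.8] q7 [-0.    0.67  1.22] delta cm [ 0.01 -0.01 10.56] turn None
scene crop centre [277 188]
top crop centre [308 240]
top (array([ 0.6539, -0.1227]), np.float64(0.05932334355411814), np.float64(0.0003021506845332227))
depth rim (array([ 0.6539, -0.1233]), np.float64(0.05543334840108436), np.float64(0.001987778863212105)) [0.0502 0.0536] 521
scene (array([ 0.6541, -0.1203]), np.float64(0.06033200055447425), np.float64(0.0009411166951550166))
depth rim (array([ 0.6547, -0.1197]), np.float64(0.05554731947580205), np.float64(0.001637903746713041)) [0.0494 0.0525] 345
```

View pics/g6.png

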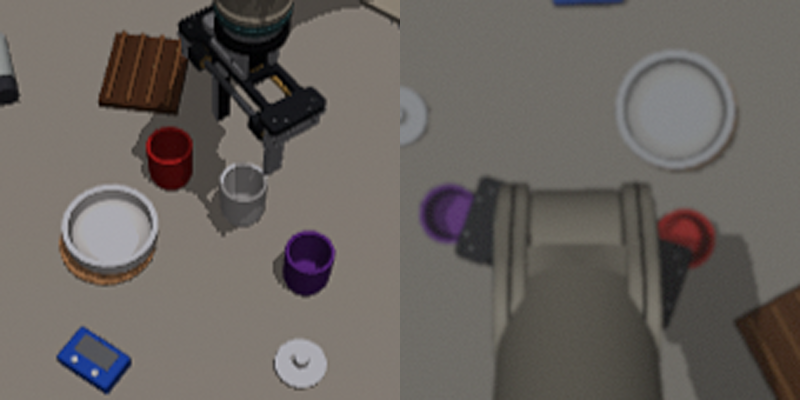

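>>> carry_out --series "0 0 2 0; 0 0 3 0; 0 0 3 0; 0 0 1.5 0; 0 0 1 0; 0 0 0 0; 0 0 0 0" --fingers 0.75

```text
t: 12.45
tool_pos: [0.5127, -0.0203, 0.0442]
ee_rot: [0.526, 3.096, 0.0]
force: [-0.1, -0.1, 0.2]
width: 0.875
```

>>> carry_out --series "0 0 0 0; 0 0 0 0; 0 0 0 0; 0 0 0 0; 0 0 0 0; 0 0 0 0" --fingers -1

```text
t: 13.2
tool_pos: [0.5122, -0.0207, 0.0438]
ee_rot: [0.527, 3.097, -0.0]
force: [-1.1, -1.4, 5.9]
width: 0.639
```

>>> carry_out --series "0 0 -0.5 0; 0 0 -1.5 0; 0 0 -2.5 0; 0 0 -2.5 0; 0 0 -1.5 0; 0 0 -0.5 0; 0 0 0 0; 0 0 0 0"

```text
t: 14.2
tool_pos: [0.5114, -0.0203, 0.1327]
ee_rot: [-0.526, -3.096, 0.0]
force: [0.2, -0.9, -1.8]
width: 0.639
```

Run:
```python
from look import *
np.set_printoptions(precision=4,suppress=True)
delta(.654,-.1218,.133)
o=look("7",[.53,-.03,.09],70)
```

```text
t 14.2 pos [ 0.5114 -0.0203  0.1327] jaw 70.7 w 0.639 F [ 0.2 -0.9 -1.8] q7 [-0.    0.63  1.22] delta cm [-16.82  -4.87  -0.05] turn None
scene crop centre [288 177]
top crop centre [299 253]
```

View pics/g7.png

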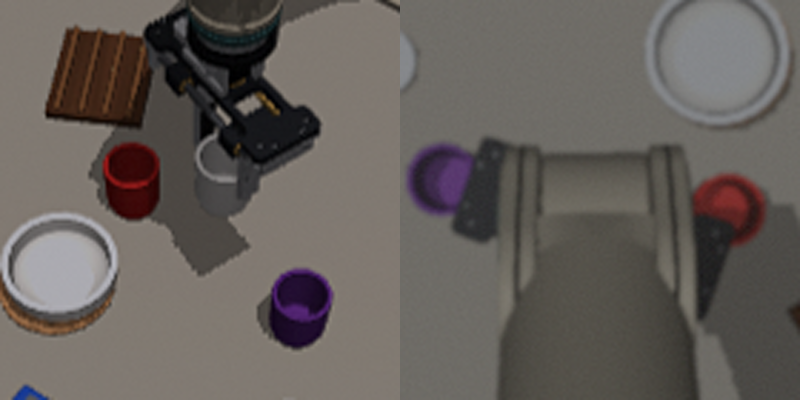

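>>> carry_out --series "-1 -0.3 0 0; -2 -0.6 0 0; -3 -0.9 0 0; -3 -0.9 0 0; -3 -0.9 0 0; -2.5 -0.7 0 0; -1.5 -0.4 0 0; -0.7 -0.2 0 0; 0 0 0 0; 0 0 0 0"

```text
t: 15.55
tool_pos: [0.6528, -0.1212, 0.1333]
ee_rot: [-0.526, -3.096, -0.001]
force: [-0.4, 0.8, -2.0]
width: 0.637
```

Run:
```python
from look import *
delta(.653,-.122,.056)
o=look("8",[.654,-.122,.08],50)
```

```text
t 15.55 pos [ 0.6528 -0.1212  0.1333] jaw 70.73 w 0.637 F [-0.4  0.8 -2. ] q7 [0.   0.87 1.38] delta cm [-0.05 -0.07  7.73] turn None
scene crop centre [236 192]
top crop centre [339 199]
```

View pics/g8.png

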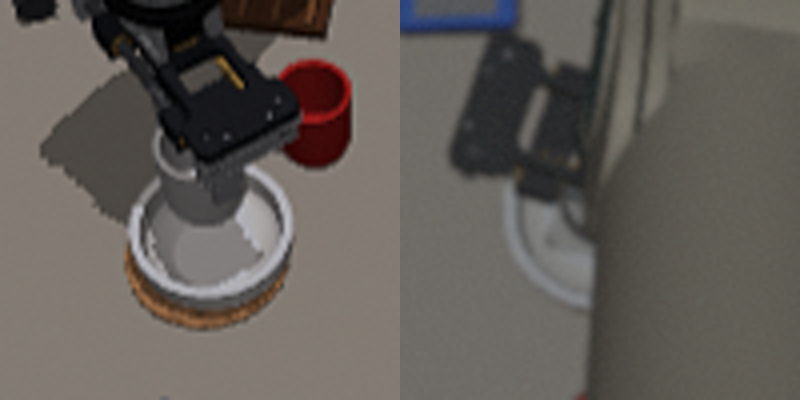

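>>> carry_out --series "0 -0.1 1 0; 0 0 2 0; 0 0 2 0; 0 0 1.2 0; 0 0 0.7 0; 0 0 0.3 0; 0 0 0.2 0; 0 0 0.1 0; 0 0 0 0; 0 0 0 0"

```text
t: 16.9
tool_pos: [0.6532, -0.1227, 0.0587]
ee_rot: [0.527, 3.097, 0.0]
force: [-0.1, -0.0, -2.1]
width: 0.636
```

>>> carry_out --series "0 0 0.1 0; 0 0 0.1 0; 0 0 0.1 0; 0 0 0 0; 0 0 0 0"

```text
t: 17.52
tool_pos: [0.6533, -0.1228, 0.0559]
ee_rot: [0.527, 3.097, -0.0]
force: [-1.2, 0.3, 3.3]
width: 0.639
```

Contact (about 5 N). Release and rise.

>>> carry_out --series "0 0 0 0; 0 0 0 0; 0 0 0 0; 0 0 0 0; 0 0 0 0" --fingers 0.75

```text
t: 18.15
tool_pos: [0.6531, -0.1227, 0.0554]
ee_rot: [-0.527, -3.097, -0.0]
force: [0.5, 0.7, 1.1]
width: 0.876
```

>>> carry_out --series "0 0 -0.5 0; 0 0 -1.5 0; 0 0 -3 0; 0 0 -4 0; 0 0 -3 0; 0 0 0 0; 0 0 0 0"

```text
t: 19.02
tool_pos: [0.6526, -0.1226, 0.1753]
ee_rot: [-0.526, -3.097, -0.0]
force: [-0.1, -0.1, -0.1]
width: 0.877
```

Run:
```python
from h import *
delta(.6496,.1615,.1)
```

```text
t 19.02 pos [ 0.6526 -0.1226  0.1753] jaw 70.71 w 0.877 F [-0.1 -0.1 -0.1] q7 [-0.    0.96  1.38] delta cm [ 9.67 26.71  7.54] turn None
```

>>> carry_out --series "0.5 1.5 0 0; 1 3 0 0; 1.4 4 0.5 0; 1.6 4.3 1 0; 1.6 4.3 1 0; 1.4 4 1 0; 1.2 3 0.5 0; 0.7 1.7 0 0; 0.3 0.9 0 0; 0 0 0 0; 0 0 0 0" --fingers 0

```text
t: 20.4
tool_pos: [0.6502, 0.1593, 0.1357]
ee_rot: [0.53, 3.096, -0.002]
force: [-0.5, -0.5, -0.5]
width: 0.498
```

Run:
```python
from look import *
np.set_printoptions(precision=4,suppress=True)
delta(.6496,.1615,.014)
o=look("9",[.65,.02,.05],100)
for n,loc in dict(top=(338,200),scene=(238,185)).items():
    im=o[n][0]
    Y=o[n][1].reshape(-1,3);r=np.linalg.norm(Y[:,:2]-[.654,-.122],axis=1)
    T=Y[(r<.05)&(Y[:,2]>.072)&(Y[:,2]<.088)]
    print(n,"cup rim",circ(T),np.percentile(T[:,2],[50,95]),len(T))
    T=Y[(r>.046)&(r<.075)&(Y[:,2]>.044)&(Y[:,2]<.06)];print("bowl rim",circ(T))
```

```text
t 20.4 pos [0.6502 0.1593 0.1357] jaw 70.58 w 0.498 F [-0.5 -0.5 -0.5] q7 [-0.01  0.89  0.96] delta cm [ 0.14  0.2  12.17] turn None
scene crop centre [277 223]
top crop centre [278 202]
top cup rim (array([ 0.6541, -0.1231]), np.float64(0.0271906960885471), np.float64(0.0011748527855631112)) [0.0793 0.0827] 171
bowl rim (array([ 0.6539, -0.1233]), np.float64(0.055370362848283304), np.float64(0.0019975557701286677))
scene cup rim (array([ 0.655 , -0.1203]), np.float64(0.027339460439135092), np.float64(0.0008426636326100586)) [0.0779 0.0812] 129
bowl rim (array([ 0.6542, -0.12  ]), np.float64(0.05575077705728336), np.float64(0.0019188211416907722))
```

View pics/g9.png

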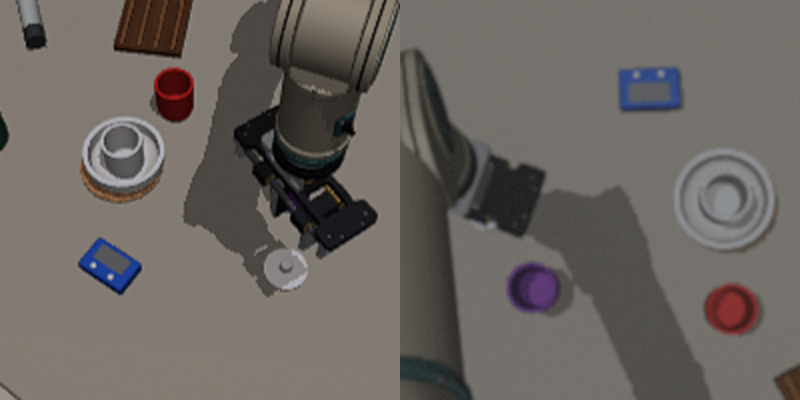

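>>> carry_out --series "0.1 0.2 3 0; 0 0 3.5 0; 0 0 2.8 0; 0 0 1.5 0; 0 0 0.8 0; 0 0 0.4 0; 0 0 0.1 0; 0 0 0 0"

```text
t: 21.5
tool_pos: [0.65, 0.1637, 0.0151]
ee_rot: [0.526, 3.096, 0.001]
force: [-0.5, 0.7, 0.4]
width: 0.501
```

>>> carry_out --series "0 0 0 0; 0 0 0 0; 0 0 0 0; 0 0 0 0; 0 0 0 0; 0 0 0 0; 0 0 0 0" --fingers -1

```text
t: 22.38
tool_pos: [0.6495, 0.1634, 0.0146]
ee_rot: [-0.527, -3.097, 0.0]
force: [-0.1, -0.4, 2.2]
width: 0.178
```

>>> carry_out --series "0 0 -0.5 0; 0 0 -1.5 0; 0 0 -3 0; 0 0 -4 0; 0 0 -2.5 0; 0 0 -1 0; 0 0 0 0; 0 0 0 0"

```text
t: 23.38
tool_pos: [0.6486, 0.1634, 0.1383]
ee_rot: [-0.526, -3.095, 0.001]
force: [-0.1, -0.3, -1.4]
width: 0.18
```

Run:
```python
from look import *
np.set_printoptions(precision=4,suppress=True)
delta(.6545,-.1217,.139)
o=look("10",[.65,.16,.12],60)
```

```text
t 23.38 pos [0.6486 0.1634 0.1383] jaw 70.71 w 0.18 F [-0.1 -0.3 -1.4] q7 [-0.01  0.89  0.96] delta cm [ -9.97 -26.71  -0.06] turn None
scene crop centre [321 239]
top crop centre [214 198]
```

View pics/g10.png

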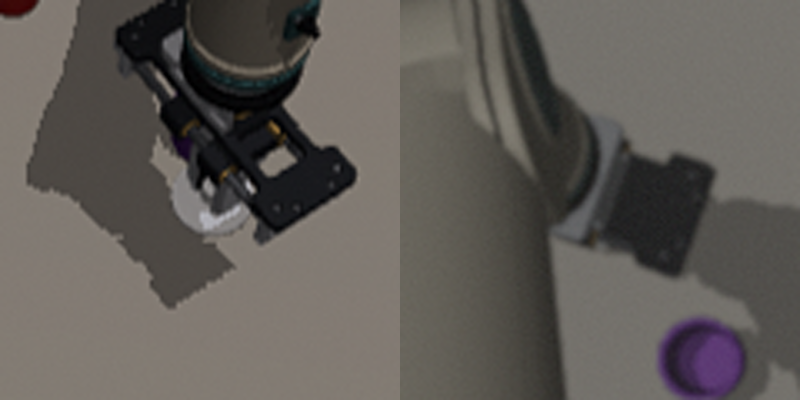

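>>> carry_out --series "-0.4 -1 0 0; -0.8 -2.2 0 0; -1.2 -3.2 0 0; -1.4 -3.8 0 0; -1.4 -3.8 0 0; -1.4 -3.8 0 0; -1.2 -3.2 0 0; -0.9 -2.4 0 0; -0.7 -1.8 0 0; -0.4 -1.1 0 0; -0.2 -0.4 0 0; 0 0 0 0"

```text
t: 24.98
tool_pos: [0.6558, -0.1208, 0.1394]
ee_rot: [-0.525, -3.097, -0.001]
force: [-0.2, 0.7, -1.0]
width: 0.184
```

>>> carry_out --series "0 0 0.8 0; 0 0 1.2 0; 0 0 0.8 0; 0 0 0.2 0; 0 0 0 0; 0 0 0 0"

```text
t: 25.72
tool_pos: [0.656, -0.1216, 0.1098]
ee_rot: [0.527, 3.096, 0.0]
force: [0.4, -0.0, -0.9]
width: 0.182
```

Run:
```python
from look import *
np.set_printoptions(precision=4,suppress=True)
delta(.6545,-.1217,.0886)
o=look("11",[.654,-.122,.09],50)
```

```text
t 25.73 pos [ 0.656  -0.1216  0.1098] jaw 70.7 w 0.182 F [ 0.4 -0.  -0.9] q7 [0.01 0.83 1.37] delta cm [ 0.14 -0.06  2.12] turn None
scene crop centre [236 190]
top crop centre [340 198]
```

View pics/g11.png

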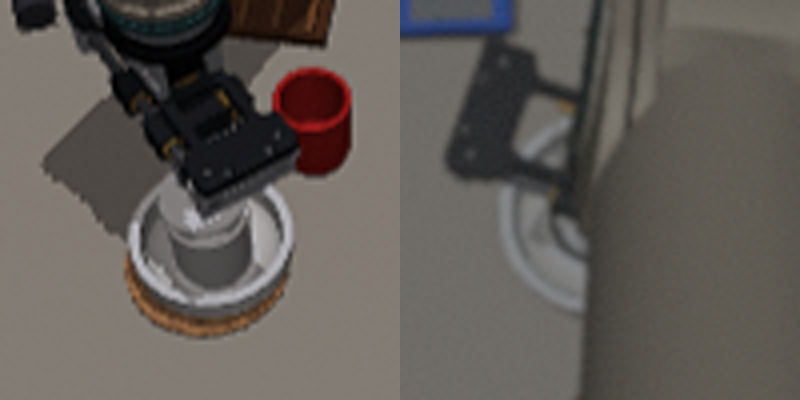

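Lid hovers level right above the cup (scene crop ~(205,210)); lower with the small correction.

>>> carry_out --series "0.15 0 0.4 0; 0 0 0.5 0; 0 0 0.4 0; 0 0 0.3 0; 0 0 0.2 0; 0 0 0.15 0; 0 0 0 0; 0 0 0 0"

```text
t: 26.82
tool_pos: [0.6543, -0.121, 0.0901]
ee_rot: [0.527, 3.097, 0.0]
force: [-0.3, -0.5, -0.3]
width: 0.181
```

>>> carry_out --series "0 -0.05 0.1 0; 0 0 0.07 0; 0 0 0.05 0; 0 0 0 0; 0 0 0 0"

```text
t: 27.45
tool_pos: [0.6542, -0.1216, 0.0886]
ee_rot: [0.527, 3.097, -0.0]
force: [-2.0, 0.4, 5.6]
width: 0.183
```

>>> carry_out --series "0 0 0 0; 0 0 0 0; 0 0 0 0; 0 0 0 0; 0 0 0 0" --fingers 0

```text
t: 28.08
tool_pos: [0.654, -0.1214, 0.0877]
ee_rot: [-0.526, -3.097, -0.0]
force: [0.2, 0.5, -0.1]
width: 0.5
```

>>> carry_out --series "0 0 -0.5 0; 0 0 -1.5 0; 0 0 -3 0; 0 0 -3 0; 0 0 -2 0; 0 0 0 0; 0 0 0 0"

```text
t: 28.95
tool_pos: [0.6536, -0.1214, 0.1874]
ee_rot: [-0.526, -3.096, -0.0]
force: [-0.8, -0.6, -0.4]
width: 0.501
```

Run:
```python
from h import *
delta(.530,-.4335,.17,52.7+90)
```

```text
t 28.95 pos [ 0.6536 -0.1214  0.1874] jaw 70.7 w 0.501 F [-0.8 -0.6 -0.4] q7 [0.   0.98 1.37] delta cm [  1.35 -33.54   1.75] turn -1.2566292370665113
```

>>> carry_out --series "0 -1.5 0 0; 0.1 -3 0 0; 0.2 -4 0 0; 0.2 -4.5 0 0; 0.2 -4.5 0 0; 0.2 -4.5 0 0; 0.2 -4.5 0 0; 0.2 -3.5 0 0; 0.1 -2.2 0 0; 0 -1.3 0 0; 0 0 0 0"

```text
t: 30.32
tool_pos: [0.5299, -0.4332, 0.1874]
ee_rot: [-0.527, -3.097, -0.001]
force: [-0.7, 0.1, -0.1]
width: 0.497
```

>>> carry_out --series "0 0 0 0.1714; 0 0 0 0.1714; 0 0 0 0.1714; 0 0 0 0.1714; 0 0 0 0.1714; 0 0 0 0.1714; 0 0 0 0.1714; 0 0 0 0.1714; 0 0 0 0.1714; 0 0 0 0.1714; 0 0 0 0.1714; 0 0 0 0" --fingers 0.3

```text
t: 31.82
tool_pos: [0.5316, -0.4308, 0.1874]
ee_rot: [-2.811, -1.4, -0.001]
force: [-0.1, 0.6, -0.2]
width: 0.65
```

Run:
```python
from look import *
np.set_printoptions(precision=4,suppress=True)
delta(.530,-.4335,.008,142.7)
o=look("12",[.59,-.28,.03],110)
for n in P:
    Y=o[n][1].reshape(-1,3);r=np.linalg.norm(Y[:,:2]-[.654,-.122],axis=1)
    T=Y[(r<.034)&(Y[:,2]>.078)&(Y[:,2]<.091)]
    print(n,"lid disc z",np.median(T[:,2]),T[:,:2].mean(0),len(T))
    A=np.c_[T[:,:2]-T[:,:2].mean(0),np.ones(len(T))];print("tilt",np.linalg.lstsq(A,T[:,2],rcond=None)[0])
    T=Y[(np.linalg.norm(Y[:,:2]-[.53,-.433],axis=1)<.075)&(Y[:,2]>.012)&(Y[:,2]<.04)]
    pc=np.linalg.svd(T[:,:2]-T[:,:2].mean(0),full_matrices=False)[2][0]
    t=(T[:,:2]-T[:,:2].mean(0))@pc;print("tube",len(T),T[:,:2].mean(0),"ang",np.degrees(np.arctan2(pc[1],pc[0])),np.percentile(t,[1,99]),np.percentile(T[:,2],[90,98]))
```

```text
t 31.82 pos [ 0.5316 -0.4308  0.1874] jaw -37.05 w 0.65 F [-0.1  0.6 -0.2] q7 [-0.38  1.05  0.3 ] delta cm [-0.33  0.05 17.94] turn 0.00434025805777862
scene crop centre [213 162]
top crop centre [404 228]
scene lid disc z 0.083978993376992 [ 0.6564 -0.1173] 287
tilt [ 0.0058 -0.0117  0.0841]
tube 289 [ 0.5354 -0.4231] ang 52.23505439918271 [-0.0609  0.0501] [0.0337 0.0352]
top lid disc z 0.0843846600012621 [ 0.6554 -0.1216] 525
tilt [-0.0018 -0.0003  0.0845]
tube 652 [ 0.5328 -0.4264] ang -128.5520740887181 [-0.0509  0.0568] [0.034  0.0359]
```

View pics/g12.png

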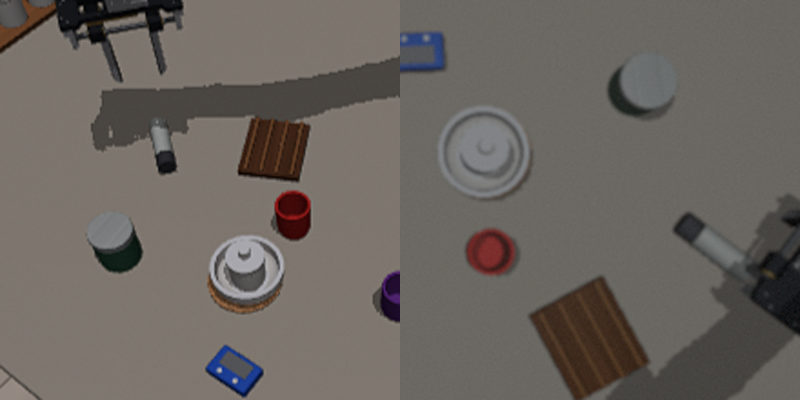

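Run:
```python
from h import *
np.set_printoptions(precision=4,suppress=True)
for n in P:
    X=cloud(n,np.load(f"pics/{n}0.npy")).reshape(-1,3)
    T=X[(np.linalg.norm(X[:,:2]-[.53,-.433],axis=1)<.08)&(X[:,2]>.012)&(X[:,2]<.04)]
    r=cv2.minAreaRect((T[:,:2]*1000).astype(np.float32));print(n,r)
    a=np.radians(52.6);u=np.array([np.cos(a),np.sin(a)]);w=np.array([-u[1],u[0]])
    for z0 in(.024,.028,.031):
        K=T[T[:,2]>z0];t=K[:,:2]@u;s=K[:,:2]@w;l=np.percentile(t,[2,98]);q=np.percentile(s,[2,98])
        print(z0,len(K),"len",np.ptp(l),"wid",np.ptp(q),"c",u*l.mean()+w*q.mean(), "ang",np.degrees(np.arctan(np.polyfit(t,s,1)[0]))+52.6)
# colour contour in both views on plane z=.017
```

```text
scene ((531.5870361328125, -428.7492370605469), (114.99284362792969, 33.22545623779297), 52.59048843383789)
0.024 228 len 0.10845840878055145 wid 0.027629412223746375 c [ 0.5319 -0.4285] ang 52.25369822372258
0.028 166 len 0.10608458158628108 wid 0.024311456218099603 c [ 0.532  -0.4281] ang 53.15618344002691
0.031 94 len 0.10240518189974512 wid 0.019199354299021754 c [ 0.5302 -0.4273] ang 52.91104378080594
top ((531.9285278320312, -431.0857238769531), (111.21563720703125, 34.34467697143555), 52.380062103271484)
0.024 572 len 0.10646118191291201 wid 0.027881281960876247 c [ 0.5321 -0.4303] ang 52.64778295800727
0.028 444 len 0.10633170362565925 wid 0.02380194564175664 c [ 0.5324 -0.4311] ang 52.60604362694156
0.031 268 len 0.10509402836791282 wid 0.019885941968097343 c [ 0.5327 -0.4304] ang 53.270812467959416
```

>>> carry_out --series "0 0 2 0; 0 0 4 0; 0 0 4 0; 0 0 3.5 0; 0 0 2.2 0; 0 0 1.3 0; 0 0 0.6 0; 0 0 0.2 0; 0 0 0 0; 0 0 0 0"

```text
t: 33.17
tool_pos: [0.5305, -0.4334, 0.0105]
ee_rot: [2.814, 1.393, 0.001]
force: [-0.3, -0.6, 0.4]
width: 0.65
```

Run:
```python
from look import *
np.set_printoptions(precision=4,suppress=True)
delta(.532,-.4297,.008,142.6)
o=look("13",[.53,-.43,.02],45)
```

```text
t 33.17 pos [ 0.5305 -0.4334  0.0105] jaw -37.32 w 0.65 F [-0.3 -0.6  0.4] q7 [-0.48  0.74  0.39] delta cm [ 0.38 -0.11  0.25] turn 0.0014346733116679476
scene crop centre [191 130]
top crop centre [466 253]
```

View pics/g13.png

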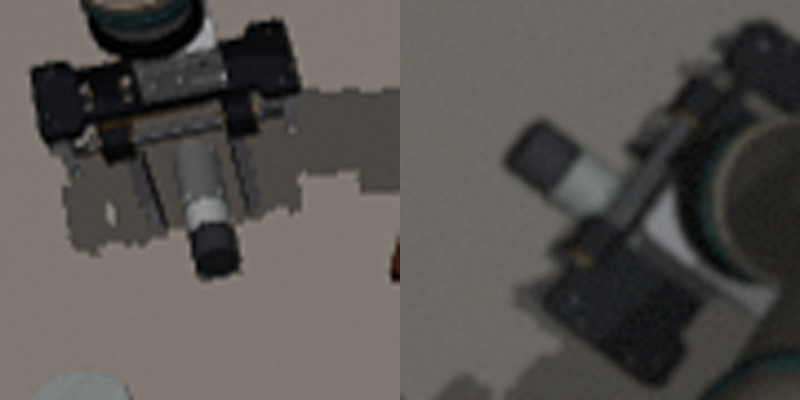

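>>> carry_out --series "0.2 -0.1 0.1 0; 0.2 0 0.1 0; 0 0 0 0; 0 0 0 0"

```text
t: 33.78
tool_pos: [0.5318, -0.4292, 0.0077]
ee_rot: [-2.815, -1.394, 0.0]
force: [-0.1, -1.0, 0.4]
width: 0.645
```

>>> carry_out --series "0 0 0 0; 0 0 0 0; 0 0 0 0; 0 0 0 0; 0 0 0 0; 0 0 0 0; 0 0 0 0" --fingers -1

```text
t: 34.65
tool_pos: [0.5318, -0.4293, 0.0078]
ee_rot: [2.815, 1.394, -0.0]
force: [0.2, -0.5, -0.2]
width: 0.355
```

>>> carry_out --series "0 0 -0.5 0; 0 0 -1.5 0; 0 0 -2.5 0; 0 0 -3 0; 0 0 -2 0; 0 0 -0.5 0; 0 0 0 0; 0 0 0 0"

```text
t: 35.65
tool_pos: [0.5312, -0.4286, 0.1065]
ee_rot: [-2.814, -1.393, 0.001]
force: [0.6, -0.1, -1.1]
width: 0.354
```

Run:
```python
from look import *
np.set_printoptions(precision=4,suppress=True)
delta(.410,-.2645,.108,118.6)
o=look("14",[.53,-.43,.12],60)
# rack: rib lines from the first pictures, in the rack frame
for n in P:
    im=cv2.imread(f"pics/{n}0.png").astype(float);c=np.array([.410,-.2645]);a=np.radians(28.6);u=np.array([np.cos(a),np.sin(a)]);w=np.array([-u[1],u[0]])
    s=np.arange(-.066,.066,.0005)
    for t in(-.04,0,.04):
        pts=np.array([np.r_[c+u*(t+dt)+w*y,.022] for dt in np.linspace(-.012,.012,9) for y in s])
        q=proj(n,pts).astype(np.float32);v=cv2.remap(im[...,2].astype(np.float32),q[:,0].reshape(9,-1),q[:,1].reshape(9,-1),cv2.INTER_LINEAR).mean(0)
        b=v.copy();pk=[]
        for y0 in(-.042,-.014,.014,.042):
            k=abs(s-y0)<.009;b=v[k]-v[k].min();pk.append((s[k]*b**2).sum()/(b**2).sum())
        print(n,t,np.array(pk)*1000)
```

```text
t 35.65 pos [ 0.5312 -0.4286  0.1065] jaw -37.32 w 0.354 F [ 0.6 -0.1 -1.1] q7 [-0.43  0.9   0.34] delta cm [  5.7  -19.58  -0.1 ] turn 0.42027275549073617
scene crop centre [185 108]
top crop centre [483 253]
scene -0.04 [-41.3823 -13.2154  14.451   42.9445]
scene 0 [-41.3757 -13.6211  14.3529  43.0058]
scene 0.04 [-41.3682 -13.6523  14.3104  42.8285]
top -0.04 [-42.677  -14.8367  12.9608  41.6999]
top 0 [-42.6892 -14.9994  12.7079  41.5615]
top 0.04 [-42.7162 -15.1779  12.5673  41.4449]
```

View pics/g14.png

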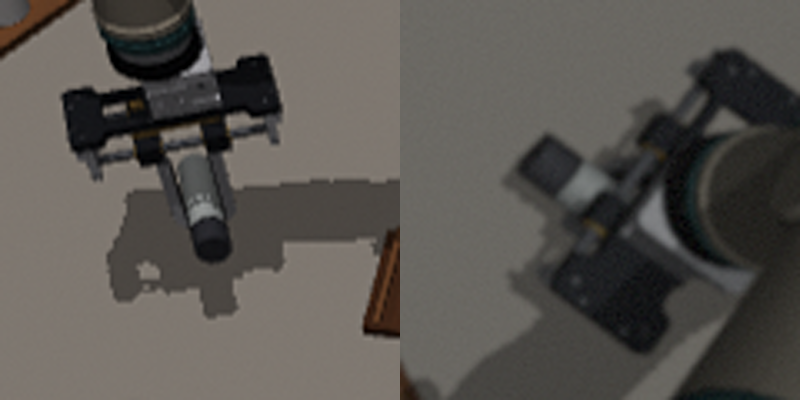

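>>> carry_out --series "0 0 0 0.08; 0 0 0 0.13; 0 0 0 0.13; 0 0 0 0.08; 0 0 0 0; 0 0 0 0"

```text
t: 36.5
tool_pos: [0.5317, -0.4291, 0.1074]
ee_rot: [-3.043, -0.778, 0.001]
force: [-0.9, -0.5, -1.1]
width: 0.359
```

```bash
python3 -c "
from h import *
delta(.410,-.2645,.1065,118.5)"
```

```text
t 36.5 pos [ 0.5317 -0.4291  0.1074] jaw -61.31 w 0.359 F [-0.9 -0.5 -1.1] q7 [-0.53  0.93 -0.  ] delta cm [ -2.77 -20.28   0.1 ] turn 0.0033929599814816152
```

>>> carry_out --series "-0.1 -0.8 0 0; -0.3 -1.8 0 0; -0.4 -2.8 0 0; -0.5 -3.2 0 0; -0.5 -3.2 0 0; -0.4 -3 0 0; -0.3 -2.4 0 0; -0.2 -1.6 0 0; -0.1 -1 0 0; 0 -0.5 0 0; 0 0 0 0; 0 0 0 0"

```text
t: 38.0
tool_pos: [0.4104, -0.265, 0.1078]
ee_rot: [3.043, 0.776, 0.0]
force: [0.9, -0.5, -1.0]
width: 0.359
```

Run:
```python
from look import *
delta(.410,-.2645,.026,118.5)
look("15",[.41,-.26,.06],60)
```

```text
t 38.0 pos [ 0.4104 -0.265   0.1078] jaw -61.39 w 0.359 F [ 0.9 -0.5 -1. ] q7 [-0.57  0.61  0.03] delta cm [-0.01 -0.07  8.18] turn 0.0018816058665222467
scene crop centre [253 123]
top crop centre [399 305]
```

View pics/g15.png

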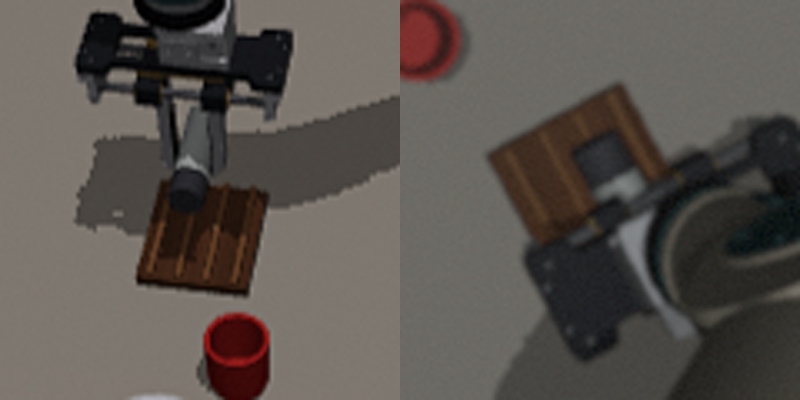

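>>> carry_out --series "0 -0.05 1 0; 0 0 2 0; 0 0 2 0; 0 0 1.3 0; 0 0 0.8 0; 0 0 0.4 0; 0 0 0.2 0; 0 0 0.1 0; 0 0 0 0; 0 0 0 0"

```text
t: 39.35
tool_pos: [0.4099, -0.264, 0.03]
ee_rot: [3.044, 0.776, 0.0]
force: [0.2, -0.2, -1.3]
width: 0.355
```

Run:
```python
from look import *
delta(.410,-.2645,.0248,118.5)
look("16",[.41,-.26,.04],45)
```

```text
t 39.35 pos [ 0.4099 -0.264   0.03  ] jaw -61.38 w 0.355 F [ 0.2 -0.2 -1.3] q7 [-0.7   0.42  0.14] delta cm [-0.01  0.05  0.52] turn 0.0020442753408091876
scene crop centre [253 127]
top crop centre [397 304]
```

View pics/g16.png

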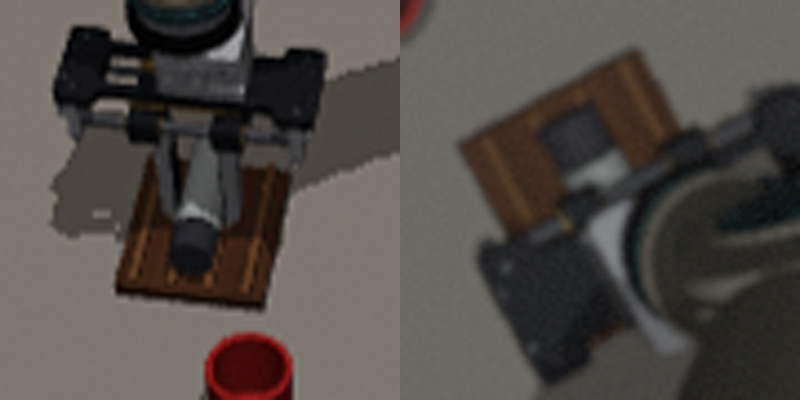

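The tube sits over the middle groove, between the two inner ribs (scene crop ~(190,265)). Creeping down.

>>> carry_out --series "0 0 0.15 0; 0 0 0.15 0; 0 0 0.1 0; 0 0 0 0; 0 0 0 0"

```text
t: 40.08
tool_pos: [0.4097, -0.264, 0.0257]
ee_rot: [3.044, 0.776, -0.0]
force: [-0.5, -0.2, -0.8]
width: 0.352
```

>>> carry_out --series "0 0 0.07 0; 0 0 0.05 0; 0 0 0 0; 0 0 0 0"

```text
t: 40.58
tool_pos: [0.4102, -0.2647, 0.0249]
ee_rot: [3.043, 0.776, 0.001]
force: [0.0, -1.1, 5.9]
width: 0.351
```

Contact at the expected height. Release and rise.

>>> carry_out --series "0 0 0 0; 0 0 0 0; 0 0 0 0; 0 0 0 0; 0 0 0 0" --fingers 0.15

```text
t: 41.2
tool_pos: [0.4097, -0.2639, 0.0245]
ee_rot: [-3.044, -0.776, 0.0]
force: [1.0, -0.0, 0.6]
width: 0.576
```

>>> carry_out --series "0 0 -0.5 0; 0 0 -1.5 0; 0 0 -3 0; 0 0 -4 0; 0 0 -4 0; 0 0 -4 0; 0 0 -2 0; 0 0 0 0"

```text
t: 42.2
tool_pos: [0.4105, -0.2644, 0.2165]
ee_rot: [3.042, 0.776, 0.005]
force: [-0.3, 0.8, -0.5]
width: 0.575
```

>>> carry_out --series "0 -2 0 0; 0 -4 0 0; 0 -4 0 0; 0 -4 0 0; 0 -4 0 0; 0 -4 0 0; 0 -4 0 0; 0 -2 0 0; 0 0 0 0; 0 0 0 0"

```text
t: 43.45
tool_pos: [0.276, -0.0186, 0.2145]
ee_rot: [3.044, 0.776, 0.0]
force: [-0.2, -0.6, 0.2]
width: 0.572
```

Run:
```python
from look import *
np.set_printoptions(precision=4,suppress=True)
delta(.410,-.2645,.0248,118.5)
o=look("17",[.55,-.2,.04],100)
a=np.radians(28.5);u=np.array([np.cos(a),np.sin(a)]);w=np.array([-u[1],u[0]]);c=np.array([.41,-.2645])
for n in P:
    Y=o[n][1].reshape(-1,3);E=Y[:,:2]-c;x=E@u;y=E@w
    k=(abs(x)<.075)&(abs(y)<.03)&(Y[:,2]>.034)&(Y[:,2]<.06)
    print(n,"tube x",np.percentile(x[k],[2,98]),"y",np.percentile(y[k],[2,50,98]),"top z",np.percentile(Y[k,2],[90,97]),"slope",np.polyfit(x[k],y[k],1)[0],k.sum())
    r=np.linalg.norm(Y[:,:2]-[.654,-.122],axis=1)
    T=Y[(r<.04)&(Y[:,2]>.08)&(Y[:,2]<.09)];print("lid",circ(T[np.linalg.norm(T[:,:2]-[.654,-.122],axis=1)>.022])[:2],np.median(T[:,2]))
    T=Y[(r>.046)&(r<.075)&(Y[:,2]>.044)&(Y[:,2]<.06)];print("bowl rim",circ(T)[:2])
```

```text
t 43.45 pos [ 0.276  -0.0186  0.2145] jaw -61.41 w 0.572 F [-0.2 -0.6  0.2] q7 [-0.13  0.65 -0.92] delta cm [ 0.   27.99 18.98] turn 0.0015608231668584286
scene crop centre [240 164]
top crop centre [371 244]
scene tube x [-0.0531  0.0548] y [-0.0146  0.0032  0.017 ] top z [0.0501 0.0514] slope -0.00930947713650796 280
lid (array([ 0.655, -0.119]), np.float64(0.028108606023909393)) 0.08422812051030398
bowl rim (array([ 0.6542, -0.1207]), np.float64(0.05578671439685597))
top tube x [-0.0535  0.0534] y [-0.0175  0.0001  0.0145] top z [0.0507 0.0522] slope -0.002299609672950514 687
lid (array([ 0.6552, -0.1217]), np.float64(0.027323765849236736)) 0.08463162380901124
bowl rim (array([ 0.6539, -0.1233]), np.float64(0.0553650789378976))
```

View pics/g17.png

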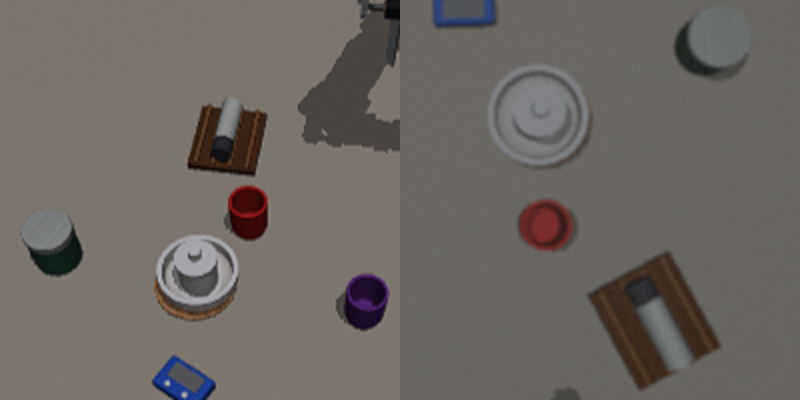

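```bash
python3 -c "
from station import env;print(env.job_done())"
```

```text
the job is handed in; nothing more can be done
None
```

The tasting set is assembled and handed in at about 43 s of the 136 s allowed; the hand-in reports no verdict. The bowl is on the coaster, the white cup in it, the small lid seated on the cup, and the tube in the rack's middle groove.

Last checks, in both camera views before hand-in:
- **Bowl:** it stands about 9 mm off the coaster's centre in +y, against a limit of 15 mm. It was on target in the fingers by tool position, with the top camera blocked, and seems to have shifted as it touched down. I left it because both views agreed and nudging it was the greater risk.
- **Cup:** its centre is within about 1 mm of the bowl's, with the rim close to the expected 80 mm above the counter.
- **Lid:** it is level to about 0.01 rad and within about 2 mm of the cup's axis. Its disc top is at 84 mm where I expected 85.
- **Tube:** it is centred within about 1 mm along the groove and about 3 mm across, at the right height. Its angle is within 0.01 rad of the groove.
- **Camera disagreement:** the two views differ by 2 to 3 mm in y throughout. I used their mean.
- **Things to leave:** I did not touch the large lid, the timer, the canister or the red and purple cups. I did not measure their positions again before handing in.

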